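# Clear the charger and charge the tall battery pack

## Task

A timber offcut has been left lying across the battery charger and blocks its well. Clear that offcut away first, down into the shallow plywood offcut tray, and let go of it there; then lower the taller of the two loose battery packs upright into the charger's well, either way round, until it stands on the floor of the well, and let go of it. Lower the pack in, do not drop it.

Things in the scene. Friction and masses are not known exactly. Their poses are not given: they have to be found in the camera images.
- offcut_mid (a point): Centre of the offcut to clear: a pale square batten, 45 x 45 mm in section, 170 mm long, about 0.17 kg. At first it lies on the charger's rim across the well, its underside 24 mm and its centre about 47 mm above the table. Its y axis runs along its length, z up. A smaller offcut elsewhere on the table is not part of the job.
- pack_mid (a point): Centre (half-way up) of the tall battery pack, a dark block standing on the table, 76 mm tall over all: body 46 mm thick along its x axis, 72 mm wide along y, 56 mm high; on it a narrower grey head, 30 x 60 mm and 20 mm high. About 0.5 kg. Grip it across the 46 mm. The other pack has the same outline from above but is only 40 mm tall; not part of the job.
- charger: Fixed drop-in charger: dark block 24 mm high with an open rectangular well in its top. Origin: on the table under the well's centre. Well 62 mm along x, 88 mm along y (8 mm of room on each side of a squared-up pack); flat floor 6 mm above the table. The block reaches from -54 to +101 mm in x (flat grey panel at +x), 62 mm either side in y.
- tray_in (a point): Centre of the inner floor of the fixed plywood offcut tray, an open box 250 mm along its x axis, 180 mm along y and 36 mm high, walls 6 mm thick; the floor's top is 6 mm above the table. Empty at the start.
Not all that is in view belongs to the job. Leave any yellow look-alike of the part that bears pack_mid alone. Leave any yellow look-alike of the part that bears offcut_mid alone.

How it is judged:
On the way:
1. the offcut lies in the tray, let go (x of offcut_mid in the frame of tray_in between -0.119 and 0.119 m and y of offcut_mid in the frame of tray_in between -0.084 and 0.084 m and z of offcut_mid in the frame of tray_in below 0.045 m and contact force between offcut and the fingers below 0.1 N and linear speed of offcut below 0.03 m/s), for 0.2 s.
At the end, for the whole second after the job is handed in: The offcut rests in the tray (centre over its floor, under 45 mm above it). The tall pack stands at rest in the charger's well: centre within 15 mm of the well's centre along each charger axis, under 5 mm above fully seated (44 mm over the table), within 7 degrees of upright (x of offcut_mid in the frame of tray_in between -0.119 and 0.119 m and y of offcut_mid in the frame of tray_in between -0.084 and 0.084 m and z of offcut_mid in the frame of tray_in below 0.045 m and x of pack_mid in the frame of charger between -0.015 and 0.015 m and y of pack_mid in the frame of charger between -0.015 and 0.015 m and z of pack_mid in the frame of charger below 0.049 m and angle between pack_mid's own z axis and vertical below 0.12 rad and linear speed of each of pack, offcut below 0.02 m/s); the robot touches nothing.
It fails at once if the pack is dropped or knocked over (moves faster than 0.8 m/s with no finger on it, a fall of about 3 cm) (linear speed of pack above 0.8 m/s and contact force between pack and the fingers below 0.1 N).
It also fails if it takes over 64 s, if anything falls off the work surface, if the arm or the gripper's body presses on something with over 40 N, if the wrist force passes 120 N, or if a joint passes its speed limit or range.

## Robot

A 6-joint arm with a two-finger parallel gripper is mounted at the origin on the work surface. World frame = base frame: x ahead of the robot, y to its left, z up, the work surface at z = 0. Lengths are in m, angles in rad, forces in N, time in s.
With the tool pointing down it reaches from about 0.425 to 0.95 m from the base axis. Payload 3.5 kg.
Tool frame: the origin (TCP) lies midway between the tips of the shut fingers; the grasp point (between the pads) lies 19 mm behind it; z points along the fingers, x is the direction in which the jaws open and shut, and the axes are right-handed (so a half turn about z gives the same grasp; the last joint's range is limited). The gripper opens to 85 mm and grips with 20 to 120 N. Pads are 22 mm wide; open, the fingers measure 114 mm over their backs; the gripper's body (76 mm by 85 mm) begins 54 mm behind the grasp point. The pads swing forward as they close: fully open they stand 13 mm farther back than shut.
Start: joints at [0.998, 0.286, 1.577, -0, 1.279, -0.15], TCP at [0.277, 0.616, 0.231] pointing down, gripper open.
Joint ranges: [-2.77, 2.77], [-0.9, 2.22], [0.21, 2.48], [-1.53, 4.67], [0.24, 2.81], [-2.84, 2.84]. Speed limits (rad/s): [2.79, 2.79, 3.14, 3.14, 3.14, 3.14].

## Interface

Orientations are given as a unit quaternion [x, y, z, w].
In Python, from plant import readout, optics, ctrl gives the robot as it stands. The module is installed in compiled form; this text tells all that it offers.
- The arm moves only by the shell command python3 -m crank 'ROWS' [OPENING] [FORCE]. ROWS is text: rows parted by semicolons, each of 6 numbers parted by spaces: the shift along the tool's x, y, z in mm, then the turn, a rotation vector about the tool's x, y, z in rad. In form: dx dy dz ax ay az; .... A call has 1 to 5 rows; each row shifts and turns the commanded pose from where the row before left it, along the tool's axes as they then stand; what a row does not reach is not made up. A row lasts 1/8 s, in which the tool goes at most 62.5 mm and 10.7 degrees, less where a joint would pass 70% of its speed; a pose out of reach is approached as far as the arm can. A call is refused whole if a number of a shift passes 62.5 or a number of a turn 0.188, either way. A call with a gripper value outside its range is refused whole. OPENING is the opening, from -1 (shut) to 1 (fully open), set as the call begins (- or left out, the last holds). The fingers move at their own pace and stop on an object; FORCE is the grip in N (left out, the last holds). Time passes only in rows, so rows that do not move let the fingers close. It gives the time, the measured TCP pose, the force and the opening at its end, in the units of the state.
- readout.get_state(): the state, without advancing time (a new reading comes with each control period).
- optics.read_camera(name): name is "scene" or "side" or "wrist"; returns the picture (384x512x3 uint8, red, green, blue); there is no depth.
- optics.calibration(name): a dict with "mtx" (3x3 intrinsics, pixels), "rvec" (rotation vector, rad) and "tvec" (3), from world to camera coordinates, as OpenCV has them; the wrist camera has in their place "tool_from_camera" (4x4, takes a point from camera to tool coordinates, whose origin is the TCP and whose axes are the tool frame's). Camera axes: x right, y down, z forward; pixel columns grow to the right and rows downward; lengths in m; the calibration is good to about 2 mm. A picture is of the moment at which its call begins: read the wrist's pose just before it. calibration takes no time and is no camera call.
- ctrl.sign_off(): hands the job in, once; it reports no verdict.
Trained networks look in the newest picture that a camera, given by its name, has taken for a name from the list of things; names that differ only in an ending like _2 or _b are one class to them, and where a whole thing is asked for, a point or a joint stands for the part that bears it (a point fixed in the world has none). Each returns a list of dicts, best first, with "p" (0 to 1); they miss things now and then, are a little off and sometimes report something else, mostly with a low value. They report only what shows in the picture. A call takes as long as a camera call. They do not tell look-alikes from the thing itself.
- optics.recognise(camera, thing): "xy" ([column, row] as shares, 0 to 1, of the picture: columns of its width, rows of its height, amid what is visible of it).
The state is a dict: "time": time; "qpos": joint angles; "dq": joint speeds; "joint_efforts": joint torques, N m; "eef_pos": TCP position; "tcp_rot": TCP orientation; "contact_force": force on the tool from outside, world axes, zero at the start; "wrist_torque": the same for the moment, N m; "opening": opening from 0.0 (shut) to 1.0 (fully open).
Only numpy, scipy, OpenCV 4.12 (cv2) and the standard library are available. Lean on these libraries where they do the work, as an engineer would, in place of code of your own. Each camera call takes 0.05 s, during which the arm holds its last target.

## Working session

There is one attempt and no reset: what is moved stays moved. The work goes in short steps, Python scripts to look and compute and a shell command to move; the robot and the scene stay as the last step left them, time stands still between calls to the robot, and variables do not carry over. Pictures are saved under pics/ and viewed, and the job is handed in when it is done.

```bash
mkdir -p pics; ls
python3 - <<'E'
from plant import readout, optics
import cv2,numpy as np
print(readout.get_state())
for n in ["scene","side","wrist"]:
    im=optics.read_camera(n); cv2.imwrite(f"pics/{n}0.png",im[:,:,::-1])
    print(n,{k:np.round(v,4).tolist() for k,v in optics.calibration(n).items()})
    for t in ["offcut_mid","pack_mid","charger","tray_in"]:
        print(t,[(round(d['p'],2),np.round(np.array(d['xy'])*[512,384],1).tolist()) for d in optics.recognise(n,t)])
E
```

```text
pics
{'time': 0.0, 'qpos': array([ 9.97998329e-01,  2.87183753e-01,  1.57817708e+00, -1.96130710e-05,
        1.27861150e+00, -1.49991478e-01]), 'dq': array([ 2.33463051e-03, -8.55375900e-05,  3.45893954e-04, -6.80434749e-04,
       -5.24716467e-04,  5.58897171e-04]), 'joint_efforts': array([-4.11938781e-04, -4.05994749e+01, -2.92621171e+01, -1.70133453e-04,
        5.81205270e-03,  9.37313928e-06]), 'eef_pos': array([0.27657692, 0.61501118, 0.22993509]), 'tcp_rot': array([ 8.39736351e-01,  5.42993044e-01, -1.08061314e-03,  4.98069962e-04]), 'contact_force': array([ 0.1611511 ,  0.18849995, -0.56911081]), 'wrist_torque': array([0.01593529, 0.04708953, 0.02206158]), 'opening': 1.0026748537365997}
scene {'mtx': [[474.7507, 0.0, 259.6115], [0.0, 474.7507, 186.8642], [0.0, 0.0, 1.0]], 'rvec': [2.3373, 0.5511, -0.2182], 'tvec': [-0.3648, -0.1182, 1.6828]}
offcut_mid [(0.68, [259.8, 109.0]), (0.63, [307.3, 203.4])]
pack_mid [(0.95, [251.5, 308.4]), (0.84, [271.9, 277.3])]
charger [(0.82, [317.7, 208.4])]
tray_in [(0.74, [323.5, 140.9])]
side {'mtx': [[358.2829, 0.0, 255.9233], [0.0, 358.2829, 184.7279], [0.0, 0.0, 1.0]], 'rvec': [2.2851, -0.8864, 0.339], 'tvec': [-0.3191, 0.2401, 1.0035]}
offcut_mid [(0.92, [142.9, 156.4]), (0.86, [290.4, 162.0])]
pack_mid [(0.84, [361.6, 209.5]), (0.58, [389.2, 236.2])]
charger [(0.6, [284.4, 172.1])]
tray_in [(0.67, [213.8, 133.6])]
wrist {'mtx': [[281.5701, 0.0, 256.8338], [0.0, 281.5701, 192.4911], [0.0, 0.0, 1.0]], 'tool_from_camera': [[1.0, -0.0001, -0.0013, 0.0005], [0.0005, 0.9473, 0.3204, -0.0813], [0.0012, -0.3204, 0.9473, -0.1434], [0.0, 0.0, 0.0, 1.0]]}
offcut_mid [(0.6, [69.4, 202.0])]
pack_mid []
charger [(0.62, [108.2, 358.0])]
tray_in [(0.75, [108.4, 359.8])]
```

View pics/scene0.png

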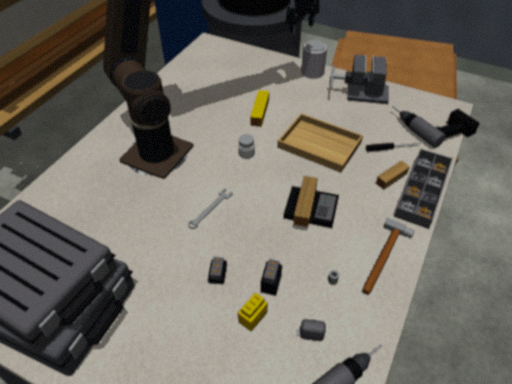

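View pics/side0.png

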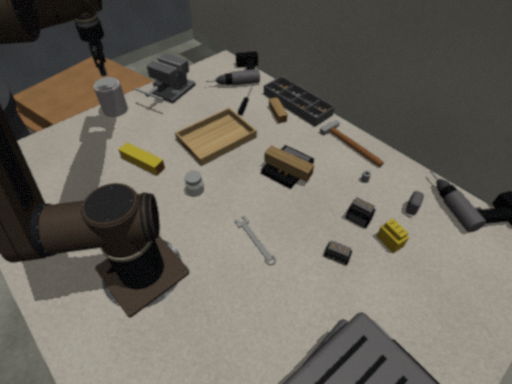

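View pics/wrist0.png

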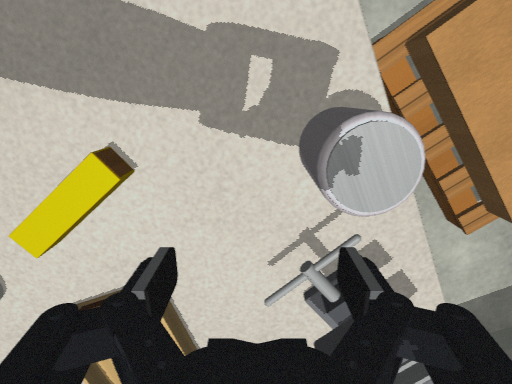

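The scene picture shows these candidates:
- **Packs:** dark blocks at scene (271,277) and (217,270), a yellow look-alike at (253,310), and a grey rounded thing at (313,329).
- **Offcuts:** a batten on the charger at (307,203), a yellow one at (260,107), and a small one at (392,174).

The batten at (307,203) is the offcut, because it lies across the charger. The pack at (271,277) looks taller than (217,270). I'll confirm both in crops.

```bash
cat > h.py <<'E'
import numpy as np,cv2
from plant import readout, optics
from scipy.spatial.transform import Rotation as R
def cam(n,st=None):
    c=optics.calibration(n); K=c['mtx']
    if n=='wrist':
        T=np.eye(4);T[:3,:3]=R.from_quat(st['tcp_rot']).as_matrix();T[:3,3]=st['eef_pos']
        M=np.linalg.inv(T@c['tool_from_camera'])
        return K,M[:3,:3],M[:3,3]
    return K,cv2.Rodrigues(np.array(c['rvec'],float))[0],np.array(c['tvec'],float).ravel()
def proj(P,C):
    K,r,t=C; q=(np.atleast_2d(P)@r.T+t)@K.T; return q[:,:2]/q[:,2:]
def plane(px,z,C):
    K,r,t=C; o=-r.T@t; d=(np.c_[np.atleast_2d(px),np.ones(len(np.atleast_2d(px)))]@np.linalg.inv(K).T)@r
    return o+d*((z-o[2])/d[:,2])[:,None]
def tri(pa,Ca,pb,Cb):
    P=[np.dot(C[0],np.c_[C[1],C[2]]) for C in (Ca,Cb)]
    X=cv2.triangulatePoints(P[0],P[1],np.array(pa,float).reshape(2,1),np.array(pb,float).reshape(2,1)).ravel();return X[:3]/X[3]
E
python3 - <<'E'
from h import *
A=cam('scene');B=cam('side')
for n,a,b in [('off',(307.3,203.4),(290.4,162)),('tall',(271.5,277),(361.2,211)),('short',(217,270),(338,252)),('tray',(323.5,141),(213.8,133.6))]:
    X=tri(a,A,b,B);print(n,X.round(3),proj(X,A).round(1),proj(X,B).round(1))
s=cv2.imread('pics/scene0.png');d=cv2.imread('pics/side0.png')
c1=cv2.resize(s[160:300,190:350],(400*160//140*1,400),interpolation=cv2.INTER_CUBIC)
c2=cv2.resize(d[135:275,250:400],(428,400),interpolation=cv2.INTER_CUBIC)
o=np.hstack([c1[:,:],c2]);print(o.shape);cv2.imwrite('pics/crop0.png',cv2.resize(o,None,fx=.9,fy=.9))
E
```

```text
off [ 0.58  -0.014  0.045] [[307.5 203. ]] [[290.7 162.7]]
tall [ 0.594 -0.3    0.04 ] [[271.5 277. ]] [[361.2 211.1]]
short [ 0.442 -0.336  0.019] [[216.8 270.2]] [[337.8 251.6]]
tray [0.506 0.321 0.005] [[323.5 141.1]] [[213.8 133.5]]
(400, 885, 3)
```

View pics/crop0.png

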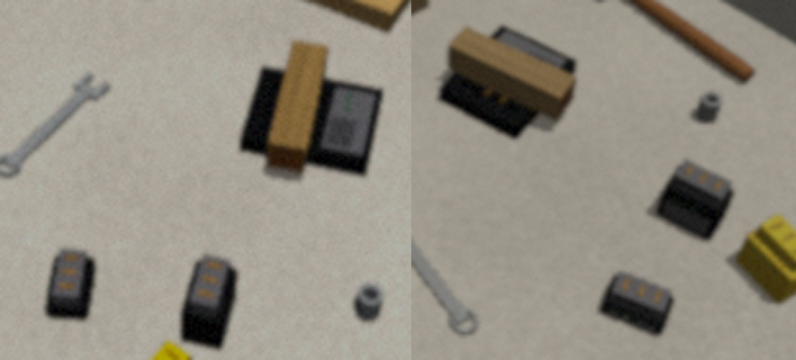

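The crops show the tall pack at scene (271,277): its side face is clearly taller than the short pack's at (217,270). The batten at (307,203) lies across the charger. Next I'll work out rough yaw angles and how far to move for a closer look.

```bash
cat >> h.py <<'E'
def delta(pos,xdir,st=None):
    """tool-frame shift (mm) and yaw turn from now to TCP pos, tool down, tool x along xdir (mod pi)"""
    st=st or readout.get_state()
    r=R.from_quat(st['tcp_rot']).as_matrix()
    x=np.array([np.cos(xdir),np.sin(xdir),0]);
    out=[]
    for s in (1,-1):
        X=x*s;G=np.c_[X,np.cross([0,0,-1],X),[0,0,-1]]
        out.append((R.from_matrix(r.T@G).as_rotvec()))
    rv=min(out,key=np.linalg.norm)
    print('shift mm',(r.T@(np.array(pos)-st['eef_pos'])*1000).round(1),'rotvec',rv.round(3),'other',max(out,key=np.linalg.norm).round(3),'q6',round(float(st['qpos'][5]),2))
E
python3 - <<'E'
from h import *
A=cam('scene')
f=lambda u:np.array(u)/2.571+[190,160]
e=plane(f([(309,42),(285,155)]),.069,A);print('off',e.round(3),np.degrees(np.arctan2(*(e[0]-e[1])[1::-1])),np.linalg.norm(e[0]-e[1]))
c=plane(f([(263,68),(382,88),(364,173),(242,150)]),.024,A);print('ch',c.round(3))
for i in range(4):
  d=c[(i+1)%4]-c[i];print(np.linalg.norm(d).round(3),np.degrees(np.arctan2(d[1],d[0])).round(1))
t=plane([(281.5,142),(309,119),(361,134),(333,165)],.036,A);print('tray',t.round(3),t.mean(0))
for i in range(4):
  d=t[(i+1)%4]-t[i];print(np.linalg.norm(d).round(3),np.degrees(np.arctan2(d[1],d[0])).round(1))
e=plane(f([(213,258),(203,312)]),.076,A);print('pack',e.round(3),np.degrees(np.arctan2(*(e[0]-e[1])[1::-1])))
print(R.from_quat(readout.get_state()['tcp_rot']).as_matrix().round(3))
E
```

```text
off [[ 0.551  0.073  0.069]
 [ 0.595 -0.105  0.069]] 103.88233575771335 0.1838185161980186
ch [[ 0.503  0.047  0.024]
 [ 0.649  0.082  0.024]
 [ 0.676 -0.054  0.024]
 [ 0.534 -0.086  0.024]]
0.15 13.4
0.139 -78.6
0.145 -167.2
0.137 103.4
tray [[0.386 0.216 0.036]
 [0.424 0.377 0.036]
 [0.623 0.382 0.036]
 [0.589 0.188 0.036]] [0.50539629 0.29057813 0.036     ]
0.166 76.9
0.199 1.3
0.197 -99.9
0.205 172.1
pack [[ 0.584 -0.272  0.076]
 [ 0.603 -0.336  0.076]] 106.68066807867034
[[ 0.41   0.912  0.   ]
 [ 0.912 -0.41   0.   ]
 [ 0.    -0.    -1.   ]]
```

```bash
python3 -m crank '0 0 0 0 0 0.182;0 0 0 0 0 0.182;0 0 0 0 0 0.182;0 0 0 0 0 0.182;0 0 0 0 0 0.182' 1 60
python3 - <<'E'
from h import *
delta([.45,.30,.25],np.radians(13.5))
E
```

```text
time: 1.38
eef_pos: [0.2769, 0.6156, 0.2314]
tcp_rot: [0.993, 0.116, 0.0, -0.0]
contact_force: [1.0, 0.0, -0.9]
opening: 1.0
shift mm [ 95.9 346.9 -18.6] rotvec [-0.    -0.    -0.004] other [-0.     0.     3.138] q6 0.77
```

```bash
python3 -m crank '16 57 -4 0 0 0;16 57 -4 0 0 0;16 57 -4 0 0 0;16 57 -4 0 0 0;16 57 -4 0 0 0'; python3 -m crank '16 57 0 0 0 0;0 0 0 0 0 0'
python3 - <<'E'
from h import *
s=readout.get_state();im=optics.read_camera('wrist');cv2.imwrite('pics/w1.png',im[:,:,::-1])
np.save('w1.npy',np.r_[s['eef_pos'],s['tcp_rot']]);print(s['eef_pos'],s['dq'].round(3))
print([(d['p'],np.array(d['xy'])*[512,384]) for d in optics.recognise('wrist','tray_in')])
E
```

```text
time: 2.0
eef_pos: [0.4226, 0.3558, 0.2518]
tcp_rot: [0.993, 0.119, 0.0, -0.0]
contact_force: [0.2, 0.6, -0.6]
opening: 1.002
time: 2.25
eef_pos: [0.4527, 0.3028, 0.2517]
tcp_rot: [0.993, 0.116, 0.0, 0.0]
contact_force: [-0.3, 0.1, -0.3]
opening: 1.0
[0.4527132  0.30281906 0.25168638] [ 0.071  0.01  -0.005  0.035  0.005  0.027]
[(0.77, array([284.6208, 168.    ]))]
```

View pics/w1.png

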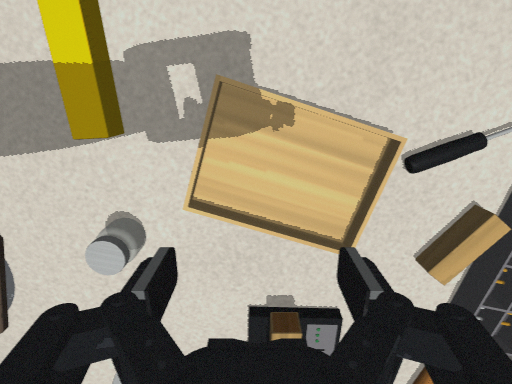

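The wrist picture shows the tray with outer rim corners near (217,76), (405,137), (348,253) and (184,208). The charger and batten end are at the bottom, around (290,325).

Run:
```python
from h import *
a=np.load('w1.npy');C=cam('wrist',dict(eef_pos=a[:3],tcp_rot=a[3:]))
t=plane([(217,76),(405,137),(348,253),(184,208)],.036,C);print('tray',t.round(3),t.mean(0))
for i in range(4):
  d=t[(i+1)%4]-t[i];print(np.linalg.norm(d).round(3),np.degrees(np.arctan2(d[1],d[0])).round(1))
delta([.575,-.0,.25],np.radians(13.5))
```

```text
tray [[0.384 0.395 0.036]
 [0.628 0.379 0.036]
 [0.613 0.204 0.036]
 [0.371 0.22  0.036]] [0.4990172  0.29954047 0.036     ]
0.245 -3.7
0.176 -94.8
0.243 176.4
0.176 85.8
shift mm [ 49.  326.1   1.3] rotvec [-0.001 -0.     0.001] other [ 0.000e+00 -1.000e-03 -3.141e+00] q6 0.17
```

```bash
python3 -m crank '10 54 0 0 0 0;10 54 0 0 0 0;10 54 0 0 0 0;10 54 0 0 0 0;9 54 0 0 0 0'; python3 -m crank '0 54 0 0 0 0;0 0 0 0 0 0;0 0 0 0 0 0'
python3 - <<'E'
from h import *
s=readout.get_state();im=optics.read_camera('wrist');cv2.imwrite('pics/w2.png',cv2.resize(im[:,:,::-1],None,fx=1.5,fy=1.5))
np.save('w2.npy',np.r_[s['eef_pos'],s['tcp_rot']]);print(s['eef_pos'],s['dq'].round(3))
for t in ['offcut_mid','charger']:print([(d['p'],np.array(d['xy'])*[512,384]) for d in optics.recognise('wrist',t)])
E
```

```text
time: 2.98
eef_pos: [0.5626, 0.0554, 0.2514]
tcp_rot: [0.993, 0.12, 0.0, -0.0]
contact_force: [0.7, 1.0, 0.1]
opening: 0.998
time: 3.35
eef_pos: [0.5747, 0.0042, 0.2511]
tcp_rot: [0.993, 0.119, -0.0, -0.0]
contact_force: [-0.2, -0.6, -0.2]
opening: 1.001
[0.57470868 0.00415988 0.25109035] [ 0.018 -0.011  0.007 -0.004 -0.001 -0.005]
[(0.94, array([250.4192, 172.4928]))]
[]
```

View pics/w2.png

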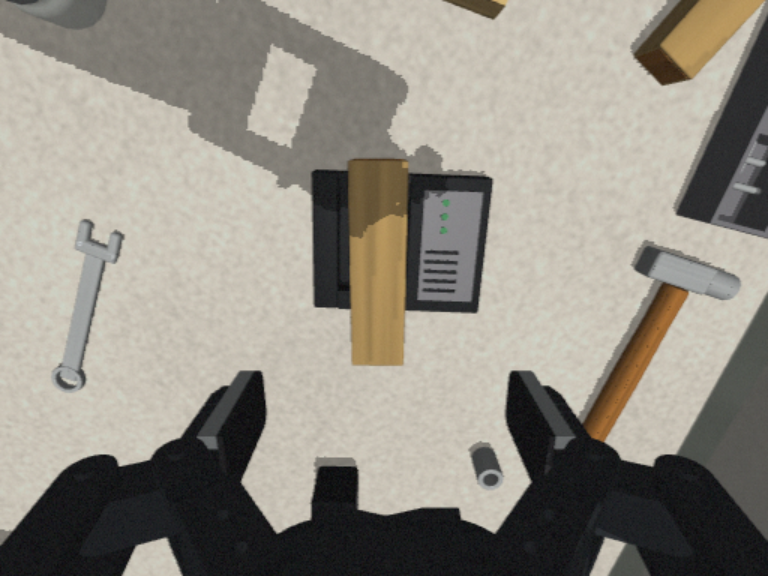

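The batten's top corners in the 1.5x picture are about (349,160), (407,160), (403,365) and (352,365). The charger's top corners are about (313,171), (492,178), (478,312) and (316,307).

Run:
```python
from h import *
a=np.load('w2.npy');C=cam('wrist',dict(eef_pos=a[:3],tcp_rot=a[3:]))
def show(n,px,z):
  t=plane(np.array(px)/1.5,z,C);print(n,t.round(4).tolist(),t.mean(0).round(4))
  for i in range(4):
    d=t[(i+1)%4]-t[i];print(np.linalg.norm(d).round(3),np.degrees(np.arctan2(d[1],d[0])).round(1))
  return t
o=show('off',[(349,160),(407,160),(403,365),(352,365)],.069)
c=show('ch',[(313,171),(492,178),(478,312),(316,307)],.024)
# charger fit: model -54..101, +-62
m=np.array([(-.054,.062),(.101,.062),(.101,-.062),(-.054,-.062)])
mc=m-m.mean(0);cc=c[:,:2]-c[:,:2].mean(0)
th=np.arctan2((mc[:,0]*cc[:,1]-mc[:,1]*cc[:,0]).sum(),(mc*cc).sum());Rm=np.array([[np.cos(th),-np.sin(th)],[np.sin(th),np.cos(th)]])
print('charger yaw',np.degrees(th),'origin',c[:,:2].mean(0)-Rm@m.mean(0))
```

```text
off [[0.5326, 0.0681, 0.069], [0.5741, 0.0783, 0.069], [0.6137, -0.087, 0.069], [0.5708, -0.0975, 0.069]] [ 0.5728 -0.0095  0.069 ]
0.043 13.7
0.17 -76.5
0.044 -166.3
0.17 103.0
ch [[0.5015, 0.05, 0.024], [0.6505, 0.0804, 0.024], [0.6763, -0.0395, 0.024], [0.5269, -0.0707, 0.024]] [0.5888 0.005  0.024 ]
0.152 11.5
0.123 -77.8
0.153 -168.2
0.123 101.9
charger yaw 11.80402673001378 origin [5.65808089e-01 2.40829032e-04]
```

Run:
```python
from h import *
delta([.5728,-.0095,.036],np.radians(13.4))
```

```text
shift mm [ -5.1  13.3 215.3] rotvec [-0.     0.     0.007] other [-0.000e+00 -1.000e-03 -3.135e+00] q6 -0.41
```

```bash
python3 -m crank '-5 13 50 0 0 0.007;0 0 55 0 0 0;0 0 50 0 0 0;0 0 40 0 0 0;0 0 20 0 0 0'; python3 -m crank '0 0 0 0 0 0;0 0 0 0 0 0'
python3 - <<'E'
from h import *
delta([.5728,-.0095,.036],np.radians(13.4))
im=optics.read_camera('wrist');cv2.imwrite('pics/w3.png',im[:,:,::-1])
E
```

```text
time: 4.12
eef_pos: [0.5714, -0.0097, 0.0339]
tcp_rot: [0.993, 0.116, -0.002, -0.001]
contact_force: [-0.4, -1.2, 0.6]
opening: 0.995
time: 4.38
eef_pos: [0.5747, -0.0112, 0.0384]
tcp_rot: [0.993, 0.116, 0.002, 0.001]
contact_force: [-0.0, -0.2, 0.2]
opening: 1.0
shift mm [-1.5 -2.1  2.4] rotvec [ 0.002 -0.003 -0.002] other [-5.000e-03 -2.000e-03  3.139e+00] q6 -0.43
```

View pics/w3.png

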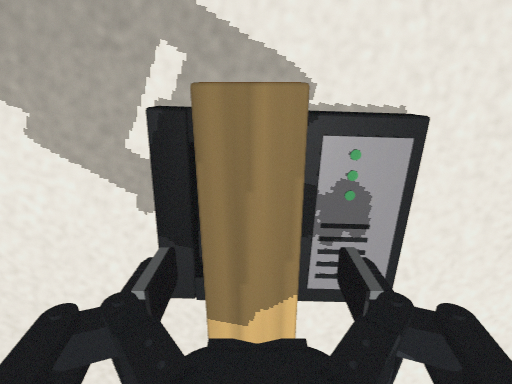

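The batten runs squarely between the open fingers, seen at about (155,270) and (355,270). I'll close on it and lift.

```bash
python3 -m crank '0 0 2 0 0 0;0 0 0 0 0 0;0 0 0 0 0 0;0 0 0 0 0 0;0 0 0 0 0 0' -1 50;python3 -m crank '0 0 0 0 0 0;0 0 0 0 0 0;0 0 -10 0 0 0;0 0 -30 0 0 0;0 0 -50 0 0 0';python3 -m crank '0 0 -50 0 0 0;0 0 0 0 0 0'
python3 - <<'E'
from h import *
delta([.499,.2995,.15],np.radians(86.1))
im=optics.read_camera('wrist');cv2.imwrite('pics/w4.png',im[:,:,::-1])
E
```

```text
time: 5.05
eef_pos: [0.5736, -0.0115, 0.0351]
tcp_rot: [0.993, 0.115, 0.0, 0.0]
contact_force: [-1.0, -0.9, 4.3]
opening: 0.516
time: 5.68
eef_pos: [0.5706, -0.0108, 0.1223]
tcp_rot: [0.993, 0.115, -0.003, -0.001]
contact_force: [1.3, 0.4, -2.1]
opening: 0.519
time: 5.92
eef_pos: [0.5759, -0.0117, 0.1797]
tcp_rot: [0.993, 0.115, 0.005, 0.001]
contact_force: [0.6, -0.5, -1.8]
opening: 0.519
shift mm [  -3.8 -320.7   28.4] rotvec [ 0.009 -0.005 -1.272] other [-0.006 -0.01   1.87 ] q6 -0.43
```

View pics/w4.png

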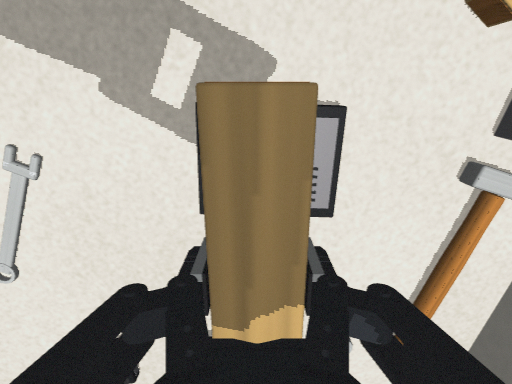

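The batten is held, filling the gap between the pads at about (260,250). Now I'll carry it to the tray.

```bash
python3 -m crank '0 -55 0 0 0 0;0 -55 0 0 0 0;0 -55 0 0 0 0;0 -55 0 0 0 0;0 -55 0 0 0 0';python3 -m crank '0 -40 0 0 0 0;0 0 0 0 0 -0.18;0 0 0 0 0 -0.18;0 0 0 0 0 -0.18;0 0 0 0 0 -0.18';python3 -m crank '0 0 0 0 0 -0.18;0 0 0 0 0 -0.18;0 0 0 0 0 -0.18;0 0 0 0 0 0;0 0 0 0 0 0'
python3 - <<'E'
from h import *
delta([.499,.2995,.15],np.radians(86.1))
im=optics.read_camera('wrist');cv2.imwrite('pics/w5.png',im[:,:,::-1])
E
```

```text
time: 6.6
eef_pos: [0.5078, 0.2575, 0.1714]
tcp_rot: [0.993, 0.115, -0.002, 0.0]
contact_force: [1.1, -0.6, -1.6]
opening: 0.523
time: 7.22
eef_pos: [0.4991, 0.2948, 0.1711]
tcp_rot: [0.888, 0.46, -0.003, -0.0]
contact_force: [-0.1, 0.5, -1.3]
opening: 0.518
time: 7.85
eef_pos: [0.5001, 0.295, 0.1728]
tcp_rot: [0.736, 0.677, -0.001, -0.001]
contact_force: [0.2, 0.8, -0.8]
opening: 0.522
shift mm [ 4.4 -1.4 22.8] rotvec [-0.003  0.001 -0.014] other [2.000e-03 4.000e-03 3.127e+00] q6 -1.13
```

View pics/w5.png

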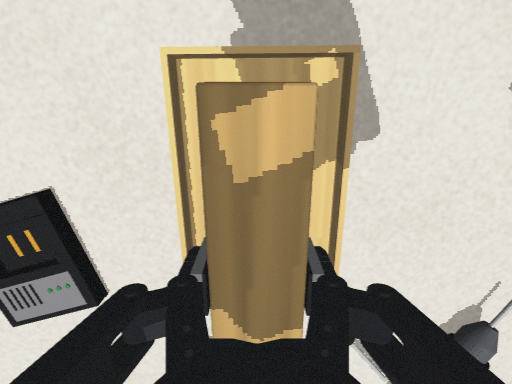

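The batten sits over the tray, parallel to its long walls at x about 170 and 350, with margin on both sides. I'll lower it.

```bash
python3 -m crank '4 -1 50 0 0 -0.014;0 0 50 0 0 0;0 0 25 0 0 0;0 0 12 0 0 0;0 0 0 0 0 0'; python3 -m crank '0 0 0 0 0 0;0 0 6 0 0 0;0 0 4 0 0 0;0 0 0 0 0 0;0 0 0 0 0 0'
```

```text
time: 8.52
eef_pos: [0.5001, 0.2993, 0.0369]
tcp_rot: [0.73, 0.683, -0.0, -0.0]
contact_force: [0.4, -0.1, -0.6]
opening: 0.521
time: 9.15
eef_pos: [0.5003, 0.2994, 0.0273]
tcp_rot: [0.73, 0.683, 0.0, -0.0]
contact_force: [-0.0, 0.4, -1.6]
opening: 0.519
```

```bash
python3 -m crank '0 0 5 0 0 0;0 0 3 0 0 0;0 0 2 0 0 0;0 0 0 0 0 0;0 0 0 0 0 0'; python3 -m crank '0 0 0 0 0 0;0 0 0 0 0 0;0 0 0 0 0 0;0 0 0 0 0 0;0 0 0 0 0 0' 0.9
```

```text
time: 9.78
eef_pos: [0.5003, 0.2994, 0.0173]
tcp_rot: [0.73, 0.683, 0.0, 0.0]
contact_force: [-0.2, 0.6, -1.6]
opening: 0.518
time: 10.4
eef_pos: [0.5003, 0.2994, 0.0174]
tcp_rot: [0.73, 0.683, 0.0, 0.0]
contact_force: [-0.3, -0.3, -0.9]
opening: 0.948
```

```bash
python3 -m crank '0 0 -20 0 0 0;0 0 -50 0 0 0;0 0 -60 0 0 0;0 0 -60 0 0 0;0 0 -30 0 0 0' 1;python3 -m crank '0 0 0 0 0 0;0 0 0 0 0 0'
python3 - <<'E'
from h import *
im=optics.read_camera('wrist');cv2.imwrite('pics/w6.png',im[:,:,::-1])
E
python3 -m crank '0 0 0 0 0 0.18;0 0 0 0 0 0.18;0 0 0 0 0 0.18;0 0 0 0 0 0.18;0 0 0 0 0 0.18'; python3 -m crank '0 0 0 0 0 0.18;0 0 0 0 0 0.18;0 0 0 0 0 0'; python3 -c "
from h import *
delta([.594,-.285,.25],np.radians(15))"
```

```text
time: 11.02
eef_pos: [0.5018, 0.3001, 0.2441]
tcp_rot: [0.73, 0.684, 0.004, 0.002]
contact_force: [-0.4, 0.5, -0.5]
opening: 0.998
time: 11.28
eef_pos: [0.4995, 0.2991, 0.2365]
tcp_rot: [0.73, 0.683, -0.001, -0.0]
contact_force: [-0.1, 1.0, -0.5]
opening: 1.003
time: 11.95
eef_pos: [0.4992, 0.299, 0.2346]
tcp_rot: [0.955, 0.295, -0.002, 0.0]
contact_force: [0.1, 0.2, 0.4]
opening: 0.998
time: 12.32
eef_pos: [0.4994, 0.299, 0.235]
tcp_rot: [0.992, 0.123, -0.002, 0.0]
contact_force: [-0.9, -0.7, -0.6]
opening: 0.998
shift mm [-51.1 589.4 -14.5] rotvec [ 0.     0.004 -0.015] other [ 6.000e-03 -1.000e-03  3.127e+00] q6 0.12
```

View pics/w6.png

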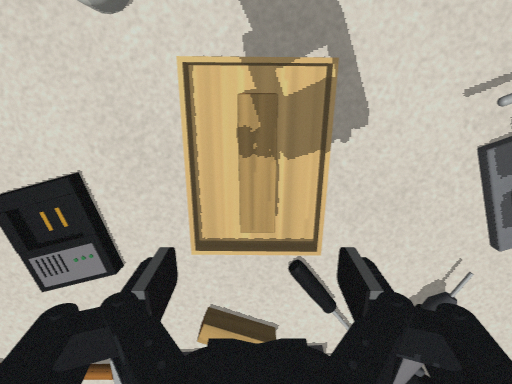

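The offcut lies inside the tray, let go, at about (258,163). Next is the pack.

```bash
python3 -m crank '-5 58 -2 0 0 0;-5 58 -2 0 0 0;-5 58 -2 0 0 0;-5 58 -2 0 0 0;-5 58 -2 0 0 0';python3 -m crank '-5 58 -2 0 0 0;-5 58 -2 0 0 0;-5 58 -2 0 0 0;-5 58 -2 0 0 0;-5 58 0 0 0 0'; python3 -m crank '0 0 0 0 0 0;0 0 0 0 0 0'
python3 - <<'E'
from h import *
s=readout.get_state();im=optics.read_camera('wrist');cv2.imwrite('pics/w7.png',cv2.resize(im[:,:,::-1],None,fx=1.5,fy=1.5))
np.save('w7.npy',np.r_[s['eef_pos'],s['tcp_rot']]);print(s['eef_pos'],s['dq'].round(3))
print([(d['p'],np.array(d['xy'])*[512,384]*1.5) for d in optics.recognise('wrist','pack_mid')])
E
```

```text
time: 12.95
eef_pos: [0.5459, 0.0103, 0.2463]
tcp_rot: [0.992, 0.124, -0.001, -0.0]
contact_force: [0.5, -0.1, -0.9]
opening: 1.001
time: 13.58
eef_pos: [0.5922, -0.2771, 0.2541]
tcp_rot: [0.992, 0.124, -0.001, -0.001]
contact_force: [0.2, -0.2, 0.1]
opening: 1.003
time: 13.82
eef_pos: [0.5919, -0.2749, 0.2539]
tcp_rot: [0.992, 0.123, -0.001, -0.001]
contact_force: [0.7, 0.9, -0.2]
opening: 0.998
[ 0.59192086 -0.27490313  0.25389535] [ 0.027 -0.022  0.01  -0.001 -0.001  0.006]
[(0.76, array([352.2048, 379.3536])), (0.6, array([380.3904, 277.056 ]))]
```

View pics/w7.png

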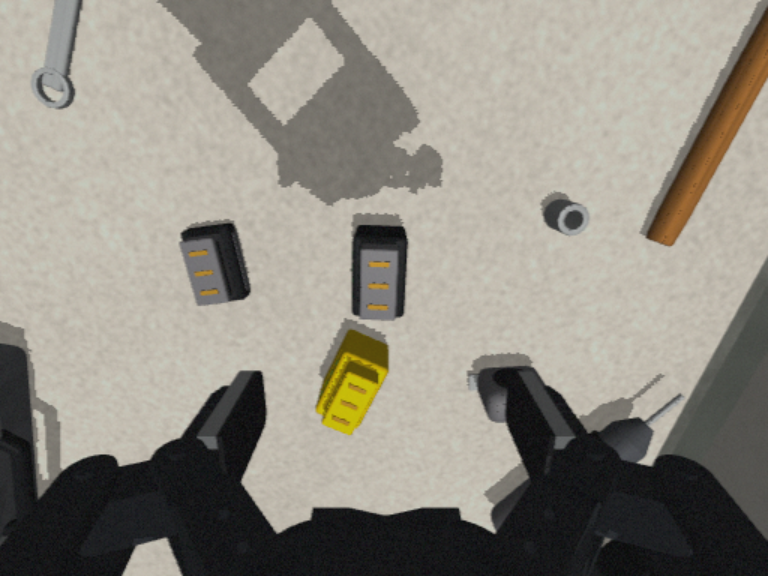

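There are three dark or yellow candidates in the 1.5x picture: centre dark (380,272), left dark (215,263) and the yellow look-alike (352,380). I'll check the heights by overlaying tall and short models on the two dark ones.

Run:
```python
from h import *
a=np.load('w7.npy');C=cam('wrist',dict(eef_pos=a[:3],tcp_rot=a[3:]))
def corners(px,z,lab):
  t=plane(np.array(px)/1.5,z,C);d=(t[1]-t[0]+t[2]-t[3])/2;e=(t[0]-t[3]+t[1]-t[2])/2
  th=np.degrees(np.arctan2(e[1],e[0]))-90
  print(lab,t.mean(0).round(4),'size',np.linalg.norm(d).round(4),np.linalg.norm(e).round(4),'xdir',np.degrees(np.arctan2(d[1],d[0])).round(1),th.round(1));return t.mean(0),np.radians(th)
im=cv2.imread('pics/w7.png');im2=cv2.resize(im[190:350,150:440],None,fx=2.5,fy=2.5,interpolation=cv2.INTER_CUBIC)
for px in ([(362,250),(398,250),(396,320),(361,320)],[(181,240),(216,236),(230,300),(198,305)]):
  for H in (.076,.040):
    c,th=corners(px,H,H)
    rot=np.array([[np.cos(th),-np.sin(th)],[np.sin(th),np.cos(th)]])
    for w,l,z in ((.046,.072,0),(.046,.072,H-.02),(.030,.060,H)):
      m=np.array([(-w,l),(w,l),(w,-l),(-w,-l)])/2@rot.T+c[:2]
      p=(proj(np.c_[m,np.full(4,z)],C)*1.5-[150,190])*2.5
      cv2.polylines(im2,[p.round().astype(int)],True,(0,255,0) if H>.05 else (0,0,255),1)
cv2.imwrite('pics/crop7.png',im2)
```

```text
0.076 [ 0.5938 -0.2993  0.076 ] size 0.0284 0.059 xdir 14.1 12.7
0.04 [ 0.5961 -0.3109  0.04  ] size 0.0316 0.0656 xdir 14.1 12.7
0.076 [ 0.458  -0.3206  0.076 ] size 0.0273 0.0534 xdir 22.0 19.6
0.04 [ 0.4451 -0.3347  0.04  ] size 0.0304 0.0594 xdir 22.0 19.6
```

View pics/crop7.png

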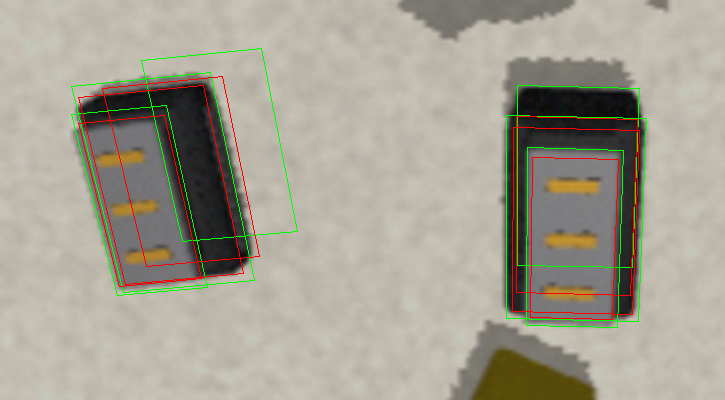

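The tall (green) model fits the centre pack (scene 271,277) and the short (red) model fits the left one. So the tall pack is the centre one, at (0.5935, -0.2995) with yaw of about 13.3 degrees.

Run:
```python
from h import *
delta([.5935,-.2995,.026],np.radians(13.3))
```

```text
shift mm [ -4.9  25.4 228.7] rotvec [-0.001  0.001  0.015] other [-1.000e-03 -2.000e-03 -3.126e+00] q6 -0.84
```

```bash
python3 -m crank '-5 25 40 0 0 0.015;0 0 50 0 0 0;0 0 35 0 0 0;0 0 10 0 0 0;0 0 0 0 0 0'; python3 -m crank '0 0 0 0 0 0;0 0 0 0 0 0'
python3 - <<'E'
from h import *
delta([.5935,-.2995,.026],np.radians(13.3))
im=optics.read_camera('wrist');cv2.imwrite('pics/w8.png',im[:,:,::-1])
E
```

```text
time: 14.55
eef_pos: [0.594, -0.3, 0.1207]
tcp_rot: [0.993, 0.116, 0.0, -0.0]
contact_force: [0.1, -0.5, -1.2]
opening: 1.0
time: 14.8
eef_pos: [0.5947, -0.3014, 0.1227]
tcp_rot: [0.993, 0.115, 0.001, 0.001]
contact_force: [-0.2, -0.2, 0.5]
opening: 1.001
shift mm [-1.  -2.5 96.7] rotvec [ 0.003 -0.002 -0.002] other [-0.004 -0.005  3.14 ] q6 -0.85
```

View pics/w8.png

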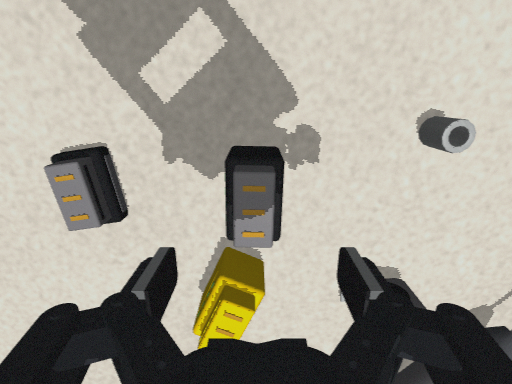

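Run:
```python
from h import *
C=cam('wrist',readout.get_state())
print(plane([(232,165),(275,165),(272,247),(234,247)],.076,C).mean(0), plane([(226,150),(284,150),(281,242),(226,242)],.056,C).mean(0))
print(proj([[.5935,-.2995,.076]],C))
```

```text
[ 0.59176969 -0.29601358  0.076     ] [ 0.59231116 -0.29588479  0.056     ]
[[254.48377549 212.89954064]]
```

```bash
python3 -m crank '-1 -3 40 0 0 0;0 0 30 0 0 0;0 0 15 0 0 0;0 0 10 0 0 0;0 0 0 0 0 0'; python3 -m crank '0 0 0 0 0 0;0 0 0 0 0 0'
python3 - <<'E'
from h import *
delta([.5925,-.298,.026],np.radians(13.3))
im=optics.read_camera('wrist');cv2.imwrite('pics/w9.png',im[:,:,::-1])
E
```

```text
time: 15.48
eef_pos: [0.5922, -0.2983, 0.0255]
tcp_rot: [0.993, 0.115, 0.0, 0.0]
contact_force: [0.2, 0.7, 0.3]
opening: 1.002
time: 15.72
eef_pos: [0.5927, -0.2987, 0.0266]
tcp_rot: [0.993, 0.115, 0.001, 0.001]
contact_force: [0.3, -0.5, 0.0]
opening: 1.0
shift mm [-0.  -0.7  0.6] rotvec [ 0.002 -0.001 -0.002] other [-2.000e-03 -3.000e-03  3.139e+00] q6 -0.85
```

View pics/w9.png

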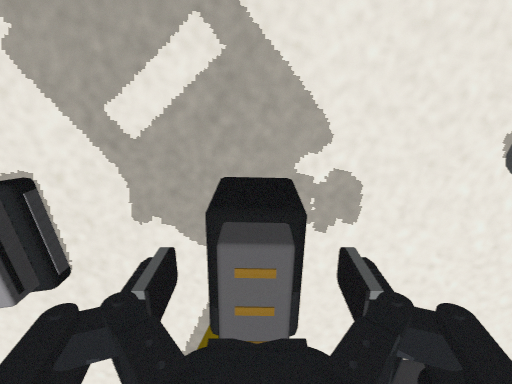

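The pack is centred between the pads, its body at x about 207–300 and the fingers at 165 and 350. I'll grip, lift and check that it's upright.

```bash
python3 -m crank '0 0 0 0 0 0;0 0 0 0 0 0;0 0 0 0 0 0;0 0 0 0 0 0;0 0 0 0 0 0' -1 80; python3 -m crank '0 0 0 0 0 0;0 0 0 0 0 0;0 0 -4 0 0 0;0 0 -12 0 0 0;0 0 -20 0 0 0'; python3 -m crank '0 0 -30 0 0 0;0 0 -30 0 0 0;0 0 -15 0 0 0;0 0 0 0 0 0;0 0 0 0 0 0'
python3 - <<'E'
from h import *
print(readout.get_state()['wrist_torque'])
delta([.5658,.0002,.137],np.radians(11.8))
im=optics.read_camera('wrist');cv2.imwrite('pics/w10.png',im[:,:,::-1])
E
```

```text
time: 16.4
eef_pos: [0.5923, -0.2986, 0.0259]
tcp_rot: [0.993, 0.115, 0.0, 0.0]
contact_force: [0.1, -1.2, 2.6]
opening: 0.524
time: 17.02
eef_pos: [0.5906, -0.2969, 0.06]
tcp_rot: [0.993, 0.115, -0.002, -0.002]
contact_force: [0.9, -0.9, -4.5]
opening: 0.525
time: 17.65
eef_pos: [0.5911, -0.2975, 0.1347]
tcp_rot: [0.993, 0.115, -0.001, -0.001]
contact_force: [0.1, 0.1, -5.3]
opening: 0.53
[-0.03246034  0.03509236 -0.02817825]
shift mm [  43.2 -295.7   -1.7] rotvec [-0.002  0.002  0.024] other [-3.000e-03 -3.000e-03 -3.118e+00] q6 -0.85
```

View pics/w10.png

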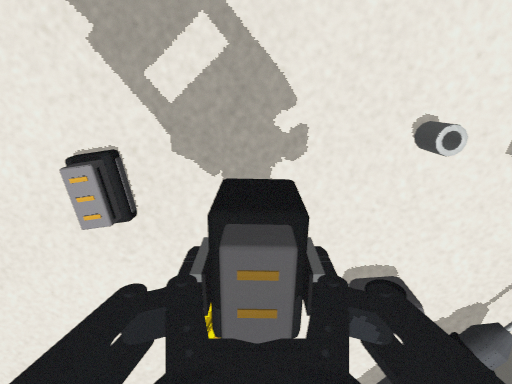

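```bash
python3 - <<'E'
from h import *
s=readout.get_state();C=cam('wrist',s);r=R.from_quat(s['tcp_rot']).as_matrix()
z=s['eef_pos'][2]-.0262
def f(px,h): return ((plane(px,z+h,C)-s['eef_pos'])@r*1000).round(1)
print('head far edge (expect y -30+off)',f([(222,226),(295,226)],.076))
print('head bottom near (expect y 30)',f([(220,338),(295,338)],.076))
print('bottom far (y -36)',f([(224,180),(292,180)],0))
print('body top far (y -36)',f([(209,219),(308,219)],.056))
E
python3 -c "
import cv2;im=cv2.imread('pics/w10.png');cv2.imwrite('pics/crop10.png',cv2.resize(im[165:350,180:335],None,fx=3.2,fy=3.2,interpolation=cv2.INTER_CUBIC))"
```

```text
head far edge (expect y -30+off) [[-11.6 -37.4 -49.7]
 [ 15.1 -37.4 -49.7]]
head bottom near (expect y 30) [[-14.5  15.  -49.8]
 [ 17.4  14.9 -49.9]]
bottom far (y -36) [[-19.5 -32.8  26.3]
 [ 23.2 -32.9  26.2]]
body top far (y -36) [[-19.9 -31.2 -29.7]
 [ 23.7 -31.3 -29.8]]
```

View pics/crop10.png

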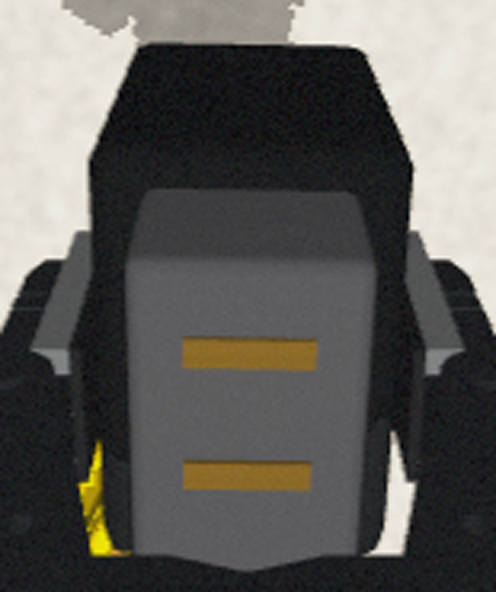

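Run:
```python
from h import *
s=readout.get_state();C=cam('wrist',s);r=R.from_quat(s['tcp_rot']).as_matrix()
z=s['eef_pos'][2]-.0262
g=lambda u:np.array(u)/3.2+[180,165]
def f(px,h): return ((plane(g(px),z+h,C)-s['eef_pos'])@r*1000).round(1)
print('headtop -30',f([(128,260),(375,260)],.076))
print('headbase -30',f([(145,192),(358,192)],.056))
print('bodytop -36',f([(90,155),(412,155)],.056))
print('bottom -36',f([(137,45),(368,45)],0))
```

```text
headtop -30 [[-12.7 -29.  -49.7]
 [ 16.3 -29.1 -49.8]]
headbase -30 [[-12.8 -28.3 -29.7]
 [ 16.7 -28.4 -29.8]]
bodytop -36 [[-20.1 -33.9 -29.7]
 [ 23.8 -33.9 -29.8]]
bottom -36 [[-20.2 -33.5  26.3]
 [ 25.  -33.5  26.2]]
```

The pack is square in the jaws, at about (+1.8, +1.7) mm in the tool frame as the camera sees it, and hanging upright. I'll move partway and look again at the now open well.

```bash
python3 -m crank '8 -30 -10 0 0 0.012;8 -35 -15 0 0 0.012;8 -35 -10 0 0 0;8 -30 -5 0 0 0;8 -15 0 0 0 0'; python3 -m crank '0 0 0 0 0 0;0 0 0 0 0 0;0 0 0 0 0 0'
python3 - <<'E'
from h import *
s=readout.get_state();im=optics.read_camera('wrist');cv2.imwrite('pics/w11.png',cv2.resize(im[:,:,::-1],None,fx=1.5,fy=1.5))
np.save('w11.npy',np.r_[s['eef_pos'],s['tcp_rot']]);print(s['eef_pos'],s['dq'].round(3))
E
```

```text
time: 18.32
eef_pos: [0.5999, -0.1464, 0.1753]
tcp_rot: [0.995, 0.103, -0.001, -0.0]
contact_force: [-0.3, -0.9, -6.2]
opening: 0.526
time: 18.7
eef_pos: [0.6001, -0.1491, 0.1759]
tcp_rot: [0.995, 0.102, -0.0, 0.0]
contact_force: [-0.2, -0.7, -4.9]
opening: 0.528
[ 0.60013509 -0.1490995   0.17589014] [ 0.002 -0.004 -0.001  0.004  0.001 -0.   ]
```

View pics/w11.png

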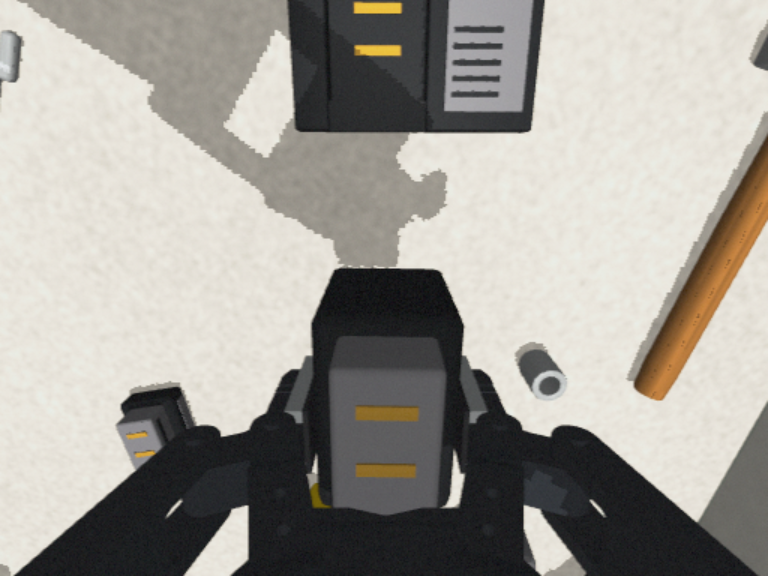

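The charger is at the top of the picture with its well open. The near top edge runs about (297,126)–(531,126) at 1.5x.

```bash
python3 - <<'E'
from h import *
a=np.load('w11.npy');C=cam('wrist',dict(eef_pos=a[:3],tcp_rot=a[3:]))
P=plane(np.array([(297,126),(531,126)])/1.5,.024,C)
d=P[1]-P[0];th=np.arctan2(d[1],d[0]);print(P.round(4),np.linalg.norm(d),np.degrees(th))
Rm=np.array([[np.cos(th),-np.sin(th)],[np.sin(th),np.cos(th)]])
print('origin',P[:,:2].mean(0)-Rm@[.0235,-.062])
# fixed-camera check
from plant import optics
for n in('scene','side'):
  im=optics.read_camera(n);cv2.imwrite(f'pics/{n}11.png',im[:,:,::-1])
E
python3 - <<'E'
import cv2,numpy as np
s=cv2.imread('pics/scene11.png')[110:260,240:400];d=cv2.imread('pics/side11.png')[90:240,180:360]
cv2.imwrite('pics/crop11.png',np.hstack([cv2.resize(s,(373,350),interpolation=cv2.INTER_CUBIC),cv2.resize(d,(420,350),interpolation=cv2.INTER_CUBIC)]))
E
```

```text
[[ 0.5255 -0.0684  0.024 ]
 [ 0.6751 -0.0374  0.024 ]] 0.15273878641620747 11.700207178161666
origin [0.56474613 0.00307062]
```

View pics/crop11.png

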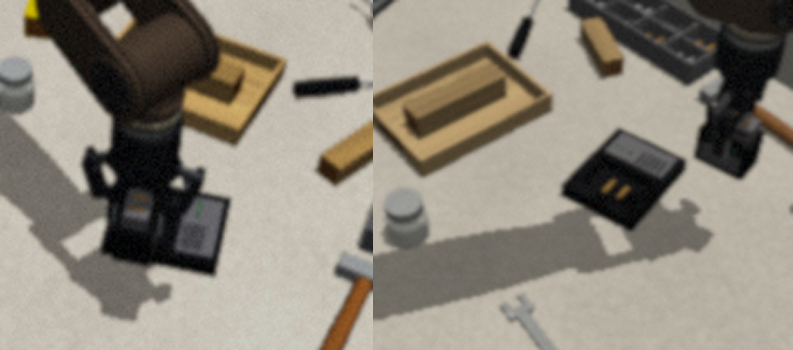

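Run:
```python
from h import *
delta([.5633,.0025,.08],np.radians(11.8))
```

```text
shift mm [  -5.3 -155.6   96.2] rotvec [-0.     0.    -0.001] other [0.    0.    3.141] q6 -0.61
```

```bash
python3 -m crank '-1 -25 0 0 0 0;-1 -40 0 0 0 0;-1 -40 10 0 0 0;-1 -35 20 0 0 0;-1 -15 20 0 0 0'; python3 -m crank '0 0 25 0 0 0;0 0 15 0 0 0;0 0 5 0 0 0;0 0 0 0 0 0;0 0 0 0 0 0'
python3 - <<'E'
from h import *
delta([.5633,.0025,.08],np.radians(11.8))
s=readout.get_state();im=optics.read_camera('wrist');cv2.imwrite('pics/w12.png',cv2.resize(im[:,:,::-1],None,fx=1.5,fy=1.5))
np.save('w12.npy',np.r_[s['eef_pos'],s['tcp_rot']])
E
```

```text
time: 19.48
eef_pos: [0.5627, 0.0053, 0.1261]
tcp_rot: [0.995, 0.104, 0.0, -0.0]
contact_force: [0.4, -0.8, -6.4]
opening: 0.525
time: 20.1
eef_pos: [0.5646, 0.0023, 0.0825]
tcp_rot: [0.995, 0.103, 0.001, 0.0]
contact_force: [-0.6, -0.6, -5.6]
opening: 0.525
shift mm [-1.3 -0.4  2.5] rotvec [ 0.001 -0.002 -0.   ] other [-3.000e-03 -1.000e-03  3.141e+00] q6 -0.38
```

View pics/w12.png

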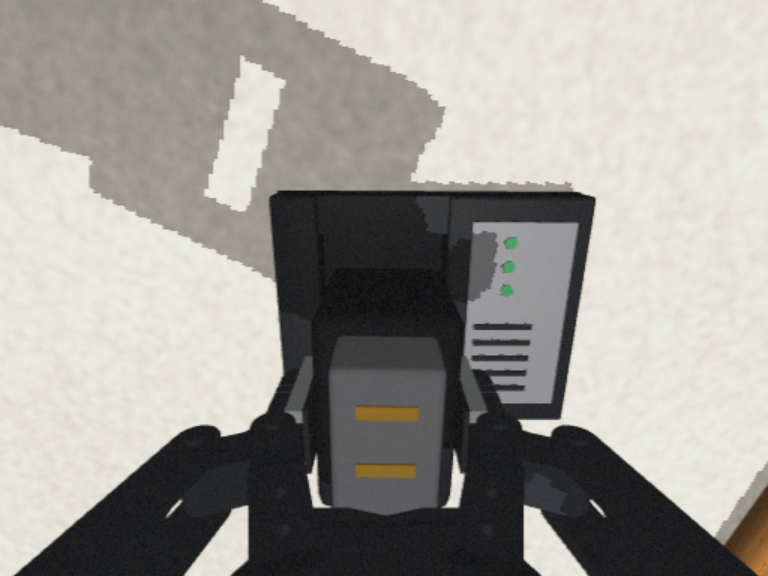

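Run:
```python
from h import *
a=np.load('w12.npy');s=dict(eef_pos=a[:3],tcp_rot=a[3:]);C=cam('wrist',s);r=R.from_quat(a[3:]).as_matrix()
P=plane(np.array([(271,193),(595,199),(560,418)])/1.5,.024,C)
m=np.array([(-.054,.062),(.101,.062),(.101,-.062)])
mc=m-m.mean(0);cc=P[:,:2]-P[:,:2].mean(0)
th=np.arctan2((mc[:,0]*cc[:,1]-mc[:,1]*cc[:,0]).sum(),(mc*cc).sum());Rm=np.array([[np.cos(th),-np.sin(th)],[np.sin(th),np.cos(th)]])
o=P[:,:2].mean(0)-Rm@m.mean(0)
print('yaw',np.degrees(th),'origin',o,np.linalg.norm(P[0]-P[1]),np.linalg.norm(P[1]-P[2]))
pk=a[:3]+r@[.0018,.0017,0];print('pack apparent',pk, 'charger in tool',(r.T@(np.r_[o,a[2]]-a[:3])*1000).round(1))
im=cv2.imread('pics/w12.png');im=np.clip(255*(im/255.)**.5,0,255).astype(np.uint8)
for w,h,z,cx,cy in((.155,.124,.024,.0235,0),(.062,.088,.024,0,0),(.062,.088,.006,0,0)):
  q=(np.array([(-w,h),(w,h),(w,-h),(-w,-h)])/2+[cx,cy])@Rm.T+o
  cv2.polylines(im,[(proj(np.c_[q,np.full(4,z)],C)*1.5).round().astype(int)],True,(0,255,0),1)
tz=a[2]-.026
for w,h,z in((.046,.072,tz),(.046,.072,tz+.056),(.03,.06,tz+.076)):
  q=np.array([(-w,h),(w,h),(w,-h),(-w,-h)])/2@r[:2,:2].T+pk[:2]
  cv2.polylines(im,[(proj(np.c_[q,np.full(4,z)],C)*1.5).round().astype(int)],True,(0,0,255),1)
cv2.imwrite('pics/o12.png',im)
```

```text
yaw 11.087511688197253 origin [0.56453794 0.00083101] 0.15231059459717344 0.12159540629826061
pack apparent [0.56675869 0.00104911 0.08249445] charger in tool [-0.4  1.5  0. ]
```

View pics/o12.png

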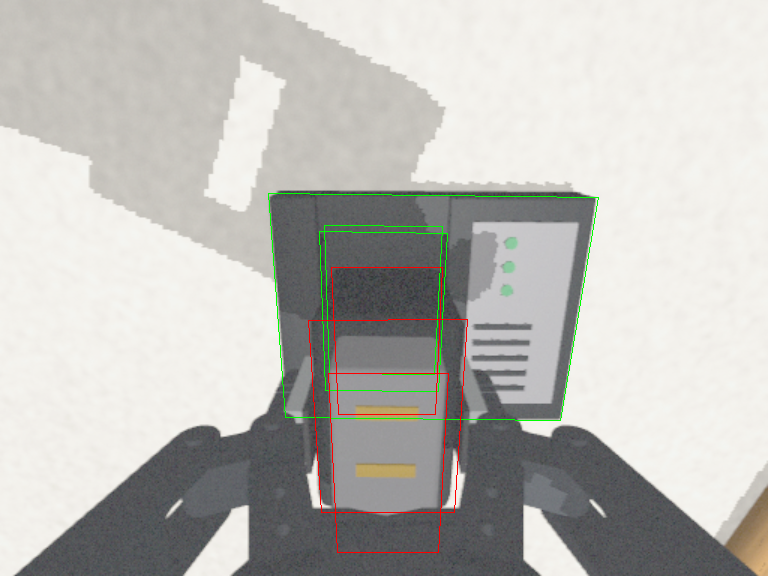

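The models agree with the picture: in depth the pack lies inside the well, needing about -2 mm in tool x. I'll lower in stages and watch the force.

```bash
python3 -m crank '-2 0 15 0 0 0;0 0 12 0 0 0;0 0 8 0 0 0;0 0 0 0 0 0;0 0 0 0 0 0'; python3 -m crank '0 0 5 0 0 0;0 0 3 0 0 0;0 0 0 0 0 0;0 0 0 0 0 0'
python3 - <<'E'
from h import *
s=readout.get_state();print(s['contact_force'],s['wrist_torque'])
for n in('scene','side'):
  im=optics.read_camera(n);cv2.imwrite(f'pics/{n}13.png',im[:,:,::-1])
s=cv2.imread('pics/scene13.png')[130:260,240:390];d=cv2.imread('pics/side13.png')[90:220,210:360]
cv2.imwrite('pics/crop13.png',np.hstack([cv2.resize(x,(400,347),interpolation=cv2.INTER_CUBIC) for x in (s,d)]))
E
```

```text
time: 20.78
eef_pos: [0.5621, 0.0022, 0.0465]
tcp_rot: [0.995, 0.103, 0.0, 0.0]
contact_force: [0.2, 0.1, -5.6]
opening: 0.525
time: 21.28
eef_pos: [0.5618, 0.0022, 0.0384]
tcp_rot: [0.995, 0.103, 0.0, 0.0]
contact_force: [0.5, -0.2, -4.6]
opening: 0.525
[ 0.47368281 -0.2255023  -4.5840924 ] [-0.02404048 -0.02056984  0.00352286]
```

View pics/crop13.png

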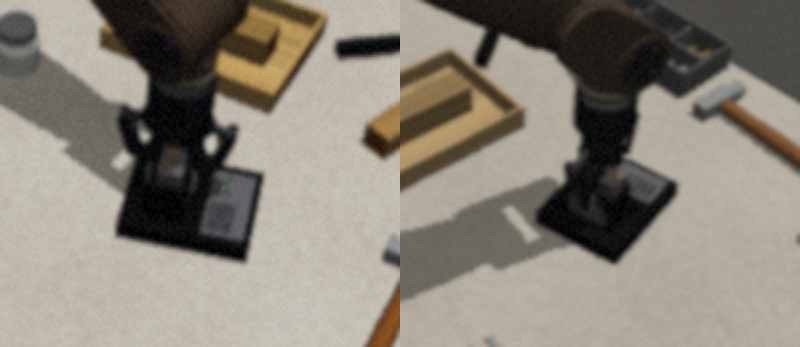

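Both views show the pack inside the charger block outline. Its weight is still carried, so there's been no contact with the rim. I'll lower to the floor.

```bash
python3 -m crank '0 0 3 0 0 0;0 0 2 0 0 0;0 0 0 0 0 0;0 0 0 0 0 0'; python3 -m crank '0 0 1 0 0 0;0 0 0 0 0 0;0 0 0 0 0 0'
```

```text
time: 21.88
eef_pos: [0.5618, 0.0023, 0.0333]
tcp_rot: [0.995, 0.103, -0.0, 0.0]
contact_force: [-0.2, 1.2, -5.4]
opening: 0.523
time: 22.25
eef_pos: [0.5618, 0.0023, 0.0323]
tcp_rot: [0.995, 0.103, 0.0, 0.0]
contact_force: [0.3, 0.5, -6.0]
opening: 0.522
```

```bash
python3 -m crank '0 0 1 0 0 0;0 0 0 0 0 0;0 0 0 0 0 0'; python3 -m crank '0 0 1 0 0 0;0 0 0 0 0 0;0 0 0 0 0 0'
```

```text
time: 22.62
eef_pos: [0.5619, 0.0022, 0.0318]
tcp_rot: [0.995, 0.103, 0.0, 0.0]
contact_force: [-1.3, -0.4, -0.4]
opening: 0.526
time: 23.0
eef_pos: [0.562, 0.0022, 0.0318]
tcp_rot: [0.995, 0.103, -0.0, 0.0]
contact_force: [-5.7, -0.5, 6.7]
opening: 0.525
```

Floor contact came at TCP z = 0.0318, where it was predicted (about 0.032). I'll ease off 1 mm, open and retreat.

```bash
python3 -m crank '0 0 -1 0 0 0;0 0 0 0 0 0'; python3 -m crank '0 0 0 0 0 0;0 0 0 0 0 0;0 0 0 0 0 0;0 0 0 0 0 0;0 0 0 0 0 0' 1; python3 -m crank '0 0 -10 0 0 0;0 0 -20 0 0 0;0 0 -40 0 0 0;0 0 -60 0 0 0;0 0 -50 0 0 0'; python3 -m crank '0 -40 0 0 0 0;0 -30 0 0 0 0;0 0 0 0 0 0;0 0 0 0 0 0';python3 - <<'E'
from h import *
s=readout.get_state();im=optics.read_camera('wrist');cv2.imwrite('pics/w14.png',cv2.resize(im[:,:,::-1],None,fx=1.5,fy=1.5))
np.save('w14.npy',np.r_[s['eef_pos'],s['tcp_rot']])
for n in('scene','side'):
  im=optics.read_camera(n);cv2.imwrite(f'pics/{n}14.png',im[:,:,::-1])
s=cv2.imread('pics/scene14.png')[110:260,240:390];d=cv2.imread('pics/side14.png')[80:230,190:340]
cv2.imwrite('pics/crop14.png',np.hstack([cv2.resize(x,(400,400),interpolation=cv2.INTER_CUBIC) for x in (s,d)]))
E
```

```text
time: 23.25
eef_pos: [0.5619, 0.0022, 0.0318]
tcp_rot: [0.995, 0.103, 0.0, 0.0]
contact_force: [-2.0, -0.3, 3.5]
opening: 0.528
time: 23.88
eef_pos: [0.5618, 0.0023, 0.0313]
tcp_rot: [0.995, 0.103, 0.0, 0.0]
contact_force: [0.2, 0.5, 0.3]
opening: 1.002
time: 24.5
eef_pos: [0.5623, 0.0022, 0.2157]
tcp_rot: [0.995, 0.103, 0.002, 0.001]
contact_force: [-0.4, 0.0, 0.5]
opening: 1.0
time: 25.0
eef_pos: [0.5477, 0.0704, 0.2124]
tcp_rot: [0.995, 0.103, 0.001, 0.0]
contact_force: [-0.4, -0.1, -0.2]
opening: 1.003
```

View pics/w14.png

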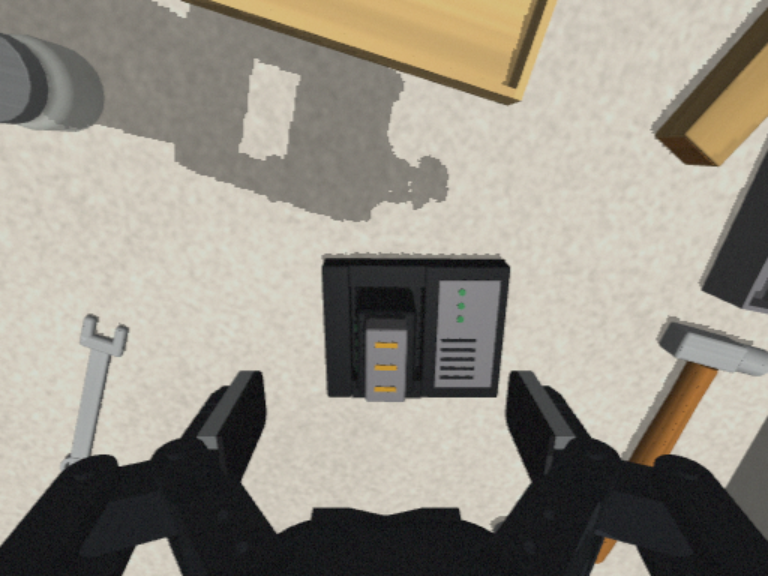

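View pics/crop14.png

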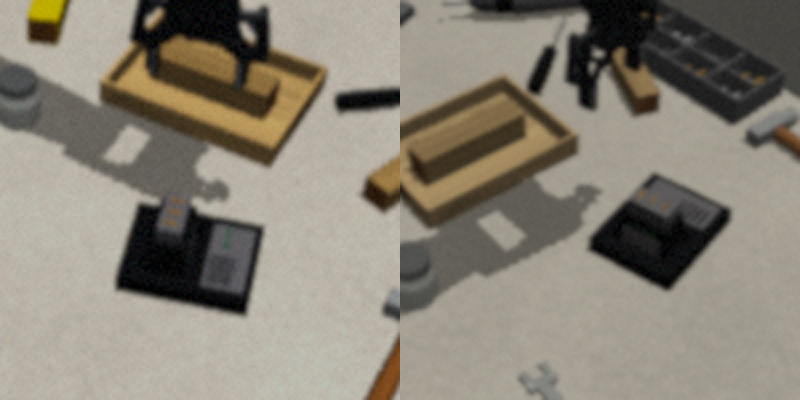

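The pack stands upright in the well, its head at about (386,360), and the offcut lies in the tray. I'll do one numeric check against the charger's outline.

Run:
```python
from h import *
a=np.load('w14.npy');C=cam('wrist',dict(eef_pos=a[:3],tcp_rot=a[3:]))
P=plane(np.array([(323,265),(509,268),(497,395),(328,395)])/1.5,.024,C)
m=np.array([(-.054,.062),(.101,.062),(.101,-.062),(-.054,-.062)])
mc=m-m.mean(0);cc=P[:,:2]-P[:,:2].mean(0)
th=np.arctan2((mc[:,0]*cc[:,1]-mc[:,1]*cc[:,0]).sum(),(mc*cc).sum());Rm=np.array([[np.cos(th),-np.sin(th)],[np.sin(th),np.cos(th)]])
o=P[:,:2].mean(0)-Rm@m.mean(0)
H=plane(np.array([(366,330),(408,330),(405,402),(366,402)])/1.5,.082,C)
print(np.degrees(th),o,H.mean(0),np.linalg.norm(H[0]-H[1]),np.linalg.norm(H[1]-H[2]),'pack in charger',Rm.T@(H[:,:2].mean(0)-o))
im=cv2.imread('pics/w14.png')
for w,h,z,c in((.155,.124,.024,.0235),(.062,.088,.024,0),(.046,.072,.062,0),(.03,.06,.082,0)):
  q=(np.array([(-w,h),(w,h),(w,-h),(-w,-h)])/2+[c,0])@Rm.T+o
  cv2.polylines(im,[(proj(np.c_[q,np.full(4,z)],C)*1.5).round().astype(int)],True,(0,255,0),1)
im=np.clip(255*(im/255.)**.5,0,255).astype(np.uint8)
cv2.imwrite('pics/o14.png',cv2.resize(im[240:420,300:530],None,fx=3,fy=3,interpolation=cv2.INTER_CUBIC))
```

```text
11.404048996800304 [0.56506542 0.00075356] [0.56420953 0.00103183 0.082     ] 0.029731451867415517 0.05925679868287369 pack in charger [-0.00078396  0.00044202]
```

View pics/o14.png

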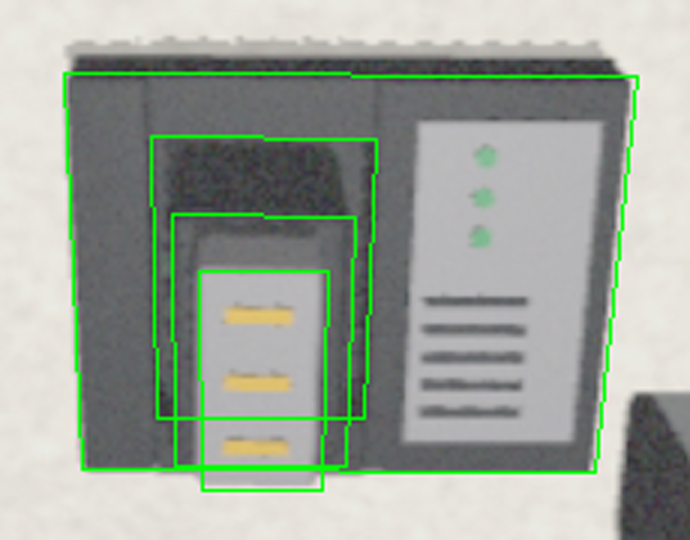

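The seated model overlays the pack to within 1–2 mm, so I'm handing it in.

```bash
python3 -c "
from plant import ctrl,readout
print(readout.get_state()['time']);print(ctrl.sign_off())"
```

```text
25.15
the job is handed in; nothing more can be done
None
```

The job is done and was handed in at 25.15 s; the sign-off gives no verdict.

- **Offcut:** I took the batten off the charger, lowered it into the tray parallel to the long walls, and let go. The wrist, scene and side pictures all show it lying inside the tray.
- **Pack:** I told the tall pack from the short one by fitting height models to a wrist picture. I lowered it into the well until the weight came off the wrist. That happened at a TCP height of 31.8 mm, against about 32 mm expected, and then I let go.
- **Last checks:** From the wrist picture, the pack sits about (-0.8, +0.4) mm from the well's centre. The model of a seated, upright pack overlays it to within 1–2 mm. The gripper was open and well clear of everything, with the force reading near zero.
- **Disagreements:** The wrist camera reads about 2 mm off in tool x, which I cancelled by comparing pack and charger in the same view. Estimates of the charger's position differed by up to 3 mm between views. No check failed.

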